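Unload the brake-lining coupon from the clamp

ROBOT

A 7-joint arm with a two-finger parallel gripper is mounted at the origin on the work surface. World frame = base frame: x ahead of the robot, y to its left, z up, the work surface at z = 0. Lengths are in mm, angles in rad, forces in N, time in s.
With the tool pointing down it reaches from about 425 to 975 mm from the base axis. Payload 16.7 kg.
Tool frame: the origin (TCP) lies at the very end of the fingers, on their centre line; the grasp point (between the pads) lies 19 mm behind it; z points along the fingers, y is the line along which they close (so a half turn about z gives the same grasp; the last joint's range is limited). The gripper opens to 85 mm and grips with 20 to 120 N. Pads are 22 mm wide; open, the fingers measure 114 mm over their backs; the gripper's body (76 mm by 85 mm) begins 54 mm behind the grasp point. The pads swing forward as they close: fully open they stand 13 mm farther back than shut.
Start: joints at [1.063, 0.426, 0.074, 1.606, -0.034, 1.111, -0.067], TCP at [236.362, -632.226, 231.302] pointing down, gripper open.
Joint ranges: [-2.85, 2.85], [-0.5, 2.14], [-1.23, 1.37], [0.21, 2.46], [-1.02, 4.16], [0.16, 2.05], [-2.73, 2.73]. Speed limits (rad/s): [1.89, 1.89, 2.39, 2.39, 3.01, 3.01, 3.01].

INTERFACE

Orientations are given as a unit quaternion [w, x, y, z].
In Python, from cell import bot, imaging, workorder gives the robot as it stands.
- The arm moves only by the tool apply_moves, never from a script. Its argument "deltas" is a list of rows, each a list of 5 numbers: the shift along the tool's x, y, z scaled (see below), then the turn about the tool's z scaled (see below), then the opening, from -1 (shut) to 1 (fully open). A call has 1 to 5 rows; each row is the pose to reach, as a shift and turn from the pose commanded when the call began, along the tool's axes at that moment; what a row does not reach only later rows make up. The controller multiplies each number of a shift by 750 mm and each number of a turn by 45 degrees. A row lasts 1/8 s, in which the tool goes at most 62.5 mm and 10.7 degrees, less where a joint would pass 70% of its speed; a pose out of reach is approached as far as the arm can. A call with a number of a shift or a turn outside -1 to 1 is refused whole. A call with a gripper value outside its range is refused whole. The fingers move at their own pace and stop on an object; "newtons" is the grip in N (left out, the last holds). Time passes only in rows, so rows that repeat a pose let the fingers close. It gives the time, the measured TCP pose, the force, the opening and the grip force at its end, in the units of the state.
- bot.state(): the state, without advancing time (a new reading comes with each control period).
- imaging.grab_frame(name): name is "scene" or "top" or "wrist"; returns a dict with "pixels" (480x640x3 uint8, blue, green, red), "fx", "fy", "cx", "cy" (pixels), "xyz" and "attitude" of the camera in the world; the wrist camera has in their place "tool_from_camera" (4x4, takes a point from camera to tool coordinates, whose origin is the TCP and whose axes are the flange's). Camera axes: x right, y up, looking along -z (the intrinsics and any distortion apply to the point x, -y, -z); pixel columns grow to the right and rows downward; lengths in mm; the calibration is good to about 2 mm. A picture is of the moment at which its call begins: read the wrist's pose just before it. There is no depth.
- workorder.finish_job(): hands the job in; it is judged then, once.
The state is a dict: "t": time; "qpos": joint angles; "qd": joint speeds; "effort": joint torques, N m; "tcp_pos": TCP position; "ee_rot": TCP orientation; "force": force on the tool from outside, world axes, zero at the start; "wrist_torque": the same for the moment, N m; "grip_width": opening from 0.0 (shut) to 1.0 (fully open); "finger_force": force on a finger pad.
Only numpy, scipy, OpenCV 4.12 (cv2) and the standard library are available. Lean on these libraries where they do the work, as an engineer would, in place of code of your own. Each camera call takes 0.05 s, during which the arm holds its last target. There are 200 camera calls.

TASK

Take the load off the lining coupon and unload it: turn the console's knob until its pointer nose points at the index tab on the rim. Then swing the clamp bar up until it stands upright and stays there, and slide the coupon straight out from under it towards the robot until all of it is clear in front of the bar. Slide it flat along the bed without lifting it off, leave it lying on the bed, and leave the index tab and everything else on the bench where it is.

Things in the scene. Friction and masses are not known exactly. Their poses are not given: they have to be found in the camera images.
- console: Grey wedge-shaped control box, 160 x 150 mm on plan, fixed. Origin on the table, 60 mm in front of (own -x) the middle of its underside. Its -x side is the low front (45 mm high; rear 119 mm), facing roughly the robot. Its top face slopes 25 degrees from horizontal, rising towards its +x, the knob in its middle, at own x +60, 82 mm up.
- load_knob (a joint): Angle of the knob (rad), about the normal of the sloping face; 0 = pointer nose straight up the slope, grows anticlockwise as seen looking at the face; range -1.5 to 1.5. It starts clockwise of the index tab. Turning friction about 0.08 N m, stays where left.
- knob_grip (a point): Where to grip the knob: on its axis, 32 mm off the face. z = the knob's axis, out of the sloping face, so leaning 25 degrees from vertical towards the console's front; x = along the grip bar towards the pointer. The knob is a black disc 72 mm across and 8 mm thick with a bar standing across it, 66 mm long, 16 mm wide, its top 45 mm off the face, white line on the pointer's half.
- pointer_tip (a point): Tip of the small black pointer nose on the knob's rim, at one end of the grip bar, 48 mm from the knob's axis, 4 mm off the face. Axes as knob_grip.
- index_mark (a point): Point in front of the middle of the index tab's inner edge, 48 mm from the knob's axis, 4 mm off the face: the pointer tip comes here. The tab is a black stub on the face outside the knob, left of straight-up, 20 mm radially (50 to 70 mm from the axis), 12 mm wide, 6 mm high, on a stiff ring: do not push it. x = outward from the knob's axis, z = out of the face.
- index_tab (a joint): Angle of the index tab (rad), in the same sense and from the same zero as joint load_knob: the pointer meets the tab when the two are equal.
- clamp: Clamp fixture, fixed. Origin on the table below the crossing of bed and bar. Steel bed along its x, -200 (end near the robot) to +92 mm, 36 wide, 30 high. Foot plate 12 high, x -35 to 95, y -56 to 100. Back stop 50 high at x 78. Two guides 44 high beside the coupon's rear, x 40 to 70 (4 mm play). Bar rest 41 high at y -44. Two hinge cheeks 60 high at y +80, x -26 to 26.
- clamp_bar (a joint): Angle of the clamp bar (rad): 0 = down, level across the coupon, 1.57 = upright, end stop 1.75. Its free end is on the clamp's -y side and swings up and over towards +y. A stiff hinge holds it at any angle; lifting takes about 6 N at the handle. Dark steel, 24 mm wide (clamp x -12 to 12), 14 mm thick, reaching 168 mm from the hinge, underside 43 mm above the table when down.
- bar_hinge (a point): On the bar's hinge axis, 50 mm above the table, at clamp x 0, y +80. Its x axis stays along the clamp's x, the axis of the hinge.
- bar_handle (a point): Grip point of the bar's handle, a round steel rod 12 mm thick that projects from the bar's free end along the clamp's +x, to x 84. The point is on the rod's axis at clamp x +50, 160 mm from the hinge axis; bar down, it is 50 mm above the bare table. It can be pinched across from above, 38 mm clear of the bar, and turns between the fingers as the bar swings.
- coupon: Loose brake-lining coupon, 0.35 to 0.65 kg: bare steel plate 140 x 50 x 10 mm, black block 50 x 50 x 10 mm bonded on its rear top (own x 20 to 70). Origin: centre of the plate's underside; x as the clamp's x. It lies on the bed, origin near clamp x 0 and 30 mm up, 7 mm over the bed's edges each side. Grip its bare front (own x -70 to -20) across the width. It must move some 100 mm to clamp -x.
- spray_can: Bystander, leave alone: blue aerosol can, 66 mm across, 190 mm tall, standing.
- grease_jar: Bystander, leave alone: round grey jar, 72 mm across, 85 mm tall.
- oil_bottle: Bystander, leave alone: white bottle with red cap, 72 mm across, 200 mm tall.
- screwdriver: Bystander, leave alone: screwdriver 190 mm long, lying.
- wrench: Bystander, leave alone: open-ended wrench 200 mm long, lying.
- hammer: Bystander, leave alone: hammer 260 mm long, lying.
- bearing_race: Bystander, leave alone: steel ring 90 mm across, 22 mm high, lying.
Not all that is in view belongs to the job. What is shaped like the coupon but red or yellow is not meant. Of the things that look like the console, the larger one is meant.

How it is judged:
By the outcome, as a careful person would: the job done as asked, in the order asked, and still so for the second after the job is handed in, with the robot touching nothing.
It also fails if it takes over 72 s, if anything falls off the work surface, if the arm or the gripper's body presses on something with over 40 N, if the wrist force passes 120 N, or if a joint passes its speed limit or range.

## Working session

There is one attempt and no reset: what is moved stays moved. The work goes in short steps, Python scripts to look and compute and a tool call to move; the robot and the scene stay as the last step left them, time stands still between calls to the robot, and variables do not carry over. Pictures are saved under pics/ and viewed, at most 10 in all, crops included, and the job is handed in when it is done.

Besides the shell and the picture viewer there is one more tool, called after "Request:" by a JSON object that holds its "op" and its "data". apply_moves: Moves the arm, as the interface text tells. Its arguments: {"type":"object","properties":{"deltas":{"type":"array","items":{"type":"array","items":{"type":"number"}}},"newtons":{"type":"number"}},"required":["deltas"]}

```bash
mkdir -p pics; ls; python3 - <<'E'
from cell import bot, imaging
import cv2,json,numpy as np,pickle
s=bot.state();print({k:np.round(v,3).tolist() for k,v in s.items()})
d={}
for n in("scene","top"):
    f=imaging.grab_frame(n);d[n]=f;cv2.imwrite(f"pics/{n}0.png",f["pixels"])
    print(n,{k:np.round(v,4).tolist() if not isinstance(v,str) else v for k,v in f.items() if k!="pixels"})
pickle.dump(d,open("f0.pkl","wb"))
E
```

```text
pics
{'t': 0.0, 'qpos': [1.063, 0.427, 0.074, 1.607, -0.034, 1.111, -0.067], 'qd': [-0.0, 0.001, -0.001, -0.0, 0.0, 0.0, -0.001], 'effort': [-0.002, -94.982, 3.759, -46.351, 0.019, 0.01, 0.0], 'tcp_pos': [236.25, -631.859, 230.603], 'ee_rot': [-0.001, 0.984, 0.178, -0.0], 'force': [-0.861, 0.504, -0.053], 'wrist_torque': [-0.056, 0.002, -0.018], 'finger_force': 0.0, 'grip_width': 0.998}
scene {'fx': 464.0754, 'fy': 464.0754, 'cx': 319.0992, 'cy': 238.3849, 'xyz': [1014.6971, 721.0211, 755.3561], 'attitude': [0.2597, 0.1358, 0.4306, 0.8536]}
top {'fx': 476.4116, 'fy': 476.4116, 'cx': 324.079, 'cy': 230.7774, 'xyz': [412.4905, 6.3415, 1172.3133], 'attitude': [0.7165, 0.0359, -0.0404, -0.6955]}
```

View pics/scene0.png

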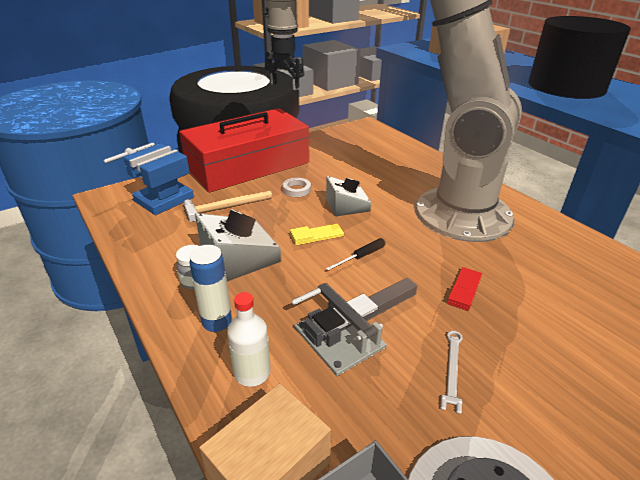

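View pics/top0.png

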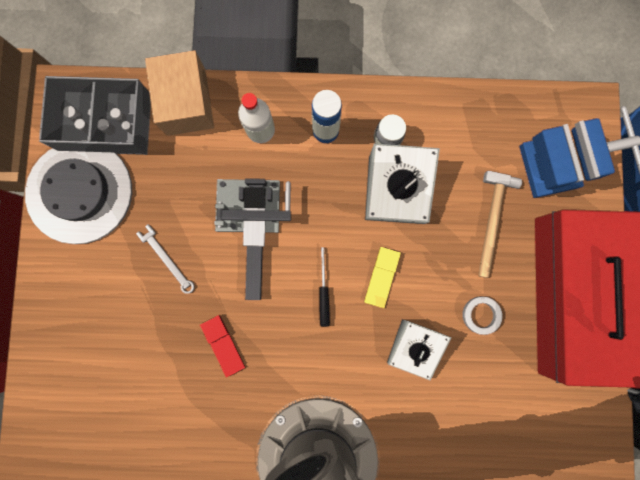

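```bash
cat > h.py <<'E'
import numpy as np,cv2,pickle
from scipy.spatial.transform import Rotation as R
def rot(q): return R.from_quat(np.r_[q[1:],q[0]]).as_matrix()
def cam(f,tcp=None,q=None):
    if "xyz" in f: return np.array(f["xyz"]),rot(f["attitude"])
    T=np.array(f["tool_from_camera"]);Rt=rot(q);return Rt@T[:3,3]+np.array(tcp),Rt@T[:3,:3]
def ray(f,uv,C):
    u,v=uv;d=C[1]@np.array([(u-f["cx"])/f["fx"],-(v-f["cy"])/f["fy"],-1.]);return C[0],d/np.linalg.norm(d)
def onz(f,uv,z,C):
    o,d=ray(f,uv,C);return o+d*(z-o[2])/d[2]
def onpl(f,uv,p,n,C):
    o,d=ray(f,uv,C);return o+d*(np.dot(n,p-o)/np.dot(n,d))
def tri(rs):
    A=0;b=0
    for o,d in rs:
        P=np.eye(3)-np.outer(d,d);A=A+P;b=b+P@o
    x=np.linalg.solve(A,b);return x,[np.linalg.norm((np.eye(3)-np.outer(d,d))@(x-o)) for o,d in rs]
def proj(f,p,C):
    c=C[1].T@(np.array(p)-C[0]);return np.array([f["cx"]+f["fx"]*c[0]/-c[2],f["cy"]-f["fy"]*c[1]/-c[2]])
E
python3 - <<'E'
from h import *
d=pickle.load(open("f0.pkl","rb"))
t=d["top"]["pixels"];s=d["scene"]["pixels"]
z=lambda a:cv2.resize(a,(400,400*a.shape[0]//a.shape[1]),interpolation=cv2.INTER_CUBIC)
a=z(t[135:235,355:455]);b=z(t[170:310,200:310][:110]);c=z(s[190:290,185:285]);e=z(s[270:380,285:425])
W=np.zeros((600,800,3),np.uint8)
for im,(x,y) in((t[140:230,360:445],(0,0)),(t[175:305,205:300],(400,0)),(s[205:280,190:285],(0,300)),(s[275:375,290:420],(400,300))):
    k=min(400/im.shape[1],300/im.shape[0]);print((x,y),k)
    r=cv2.resize(im,None,fx=k,fy=k,interpolation=cv2.INTER_CUBIC)[:300,:400];W[y:y+r.shape[0],x:x+r.shape[1]]=r
cv2.imwrite("pics/c1.png",W)
E
```

```text
(0, 0) 3.3333333333333335
(400, 0) 2.3076923076923075
(0, 300) 4.0
(400, 300) 3.0
```

View pics/c1.png

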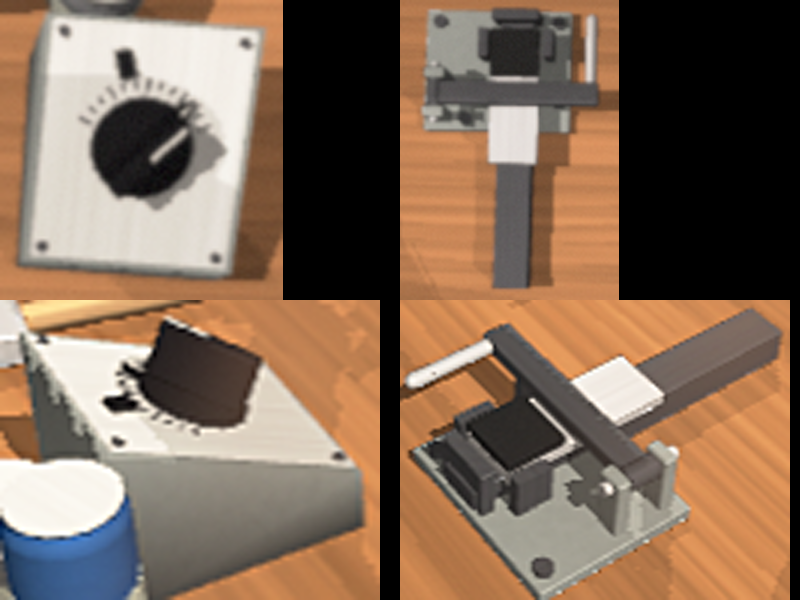

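```bash
python3 - <<'E'
from h import *
d=pickle.load(open("f0.pkl","rb"));t=d["top"];s=d["scene"];Ct=cam(t);Cs=cam(s)
np.set_printoptions(precision=1,suppress=True)
T=lambda x,y:(360+x/3.3333,140+y/3.3333)
S=lambda x,y:(190+x/4,205+(y-300)/4)
P={}
for n,a,b in(("RL",(65,32),(118,441)),("RR",(246,43),(42,340)),("FL",(42,246),(338,456))):
    x,e=tri([ray(t,T(*a),Ct),ray(s,S(*b),Cs)]);P[n]=x;print(n,x,e)
n=np.cross(P["FL"]-P["RL"],P["RR"]-P["RL"]);n/=np.linalg.norm(n);n*=np.sign(n[2]);print("n",n,"tilt",np.degrees(np.arccos(n[2])))
# yaw
ex=P["RL"]-P["FL"];ey=P["RL"]-P["RR"]
print("yaw",np.degrees(np.arctan2(ex[1],ex[0])),np.degrees(np.arctan2(-ey[0],ey[1])))
mid=(P["FL"]+P["RR"])/2;print("mid (knob foot, z~82)",mid)
FR=onpl(t,T(216,258),mid,n,Ct);print("FR",FR,"mid2",(FR+P["RL"])/2)
c,sn=np.cos,np.sin
yaw=np.arctan2(ex[1],ex[0])*.5+np.arctan2(-ey[0],ey[1])*.5
a=np.radians(25);h=np.array([c(yaw),sn(yaw),0]);N=np.array([-sn(a)*h[0],-sn(a)*h[1],c(a)]);U=np.array([c(a)*h[0],c(a)*h[1],sn(a)]);L=np.cross(N,U)
K=(P["FL"]+P["RR"]+FR+P["RL"])/4;K[2]=82
for nm,px,off in(("tab in",(128,77),6),("tab out",(122,50),6),("tab c",(126,63),6),("line a",(150,160),45),("line b",(187,130),45),("disc",(141,147),8),("nose",(188,108),4)):
    p=onpl(t,T(*px),K+N*off,N,Ct)-K;print(nm,p@U,p@L,"ang",np.arctan2(p@L,p@U))
print("yaw",yaw,"K",K,N,U,L)
Q=lambda x,y:(205+(x-400)/2.3077,175+y/2.3077)
for nm,px,z in(("bed fl",(494,287),30),("bed fr",(529,287),30),("bed L",(498,165),30),("bed R",(533,165),30),("coupon fl",(489,161),40),("coupon fr",(535,163),40),("bar L",(441,92),57),("bar R",(597,94),57),("handle tip",(591,17),50),("handle base",(591,84),50),("block fl",(489,74),50),("block fr",(538,76),50),("foot RL",(428,10),12),("foot FR",(570,130),12),("foot FL",(425,130),12),("foot RR",(571,12),12)):
    print(nm,onz(t,Q(*px),z,Ct))
E
```

```text
RL [ 717.4 -119.8  113.6] [np.float64(0.3972324149137684), np.float64(0.3972324149137347)]
RR [ 713.2 -243.5  113.9] [np.float64(0.02064044948472553), np.float64(0.02064044948472223)]
FL [ 578.7 -113.7   49. ] [np.float64(0.30750863525905664), np.float64(0.30750863525907557)]
n [-0.4  0.   0.9] tilt 24.952426670372812
yaw -2.5440124968061237 -1.9537197610958308
mid (knob foot, z~82) [ 645.9 -178.6   81.4]
FR [ 573.6 -238.1   48.9] mid2 [ 645.5 -179.    81.2]
tab in 49.20806050874003 16.465366184401294 ang 0.3228965016234896
tab out 67.36466132442648 22.672638178102442 ang 0.32465690839309874
tab c 58.699562282216554 18.93708568570428 ang 0.31206901648234836
line a 1.337672529143152 1.0184478149721379 ang 0.6507307508327809
line b 23.474696842427203 -21.068217429223054 ang -0.7314245474868399
disc 1.528932759701769 2.1423743477786776 ang 0.9509594684861356
nose 30.27932074126214 -27.513077053289262 ang -0.7375694846299019
yaw -0.039250118386773926 K [ 645.7 -178.8   82. ] [-0.4  0.   0.9] [ 0.9 -0.   0.4] [0. 1. 0.]
bed fl [367.1 181.8  30. ]
bed fr [368.2 145.8  30. ]
bed L [492.8 183.5  30. ]
bed R [493.9 147.2  30. ]
coupon fl [496.  191.4  40. ]
coupon fr [495.3 144.   40. ]
bar L [563.9 241.   57. ]
bar R [566.7  81.6  57. ]
handle tip [648.1  91.2  50. ]
handle base [577.9  88.6  50. ]
block fl [585.1 194.   50. ]
block fr [584.5 143.5  50. ]
foot RL [658.2 269.   12. ]
foot FR [533.5 111.8  12. ]
foot FL [528.9 265.2  12. ]
foot RR [660.8 115.8  12. ]
```

```bash
cat >> h.py <<'E'
def go(x,y,z,yaw):
    from cell import bot
    s=bot.state();M=rot(s["ee_rot"]);p=np.array(s["tcp_pos"])
    y0=np.degrees(np.arctan2(M[1,0],M[0,0]));dl=M.T@(np.array([x,y,z])-p)/750
    tn=-((yaw-y0+180)%360-180)/45
    print("t %.2f tcp"%s["t"],np.round(p,1),"yaw %.1f"%y0,"tilt",np.round(M[:,2],3),"row",np.round(dl,4),"turn %.3f"%tn,"F",np.round(s["force"],1),"q7 %.2f"%s["qpos"][6],"w %.2f"%s["grip_width"])
E
python3 - <<'E'
from h import *
d=pickle.load(open("f0.pkl","rb"));t=d["top"];C=cam(t)
for n,px,z in(("can",(326,97),190),("jar",(392,127),85),("bottle",(249,101),200),("race",(483,315),22),("small",(420,350),50)):print(n,onz(t,px,z,C).round())
go(630,-178,300,-47.5)
E
```

```text
can [807.   6. 190.]
jar [ 781. -152.   85.]
bottle [789. 168. 200.]
race [ 346. -385.   22.]
small [ 264. -229.   50.]
t 0.10 tcp [ 236.3 -631.9  230.7] yaw 20.5 tilt [-0.     0.001 -1.   ] row [ 0.7037 -0.3832 -0.092 ] turn 1.511 F [ 0.1 -0.   0. ] q7 -0.07 w 1.00
```

Request:
{"op": "apply_moves", "data": {"deltas": [[0.0, 0, -0.08, 0.2, -0.3], [0.704, -0.383, -0.092, 0.9, -0.3], [0.704, -0.383, -0.092, 0.9, -0.3], [0.704, -0.383, -0.092, 0.9, -0.3], [0.704, -0.383, -0.092, 0.9, -0.3]], "newtons": 30}}

```text
t: 0.72
tcp_pos: [393.1, -451.8, 294.8]
ee_rot: [-0.0, 0.984, -0.176, -0.0]
force: [1.2, -0.6, 0.6]
grip_width: 0.348
finger_force: 0.0
```

```bash
python3 -c "
from h import *
go(630,-178,250,-47.5)"
```

```text
t 0.72 tcp [ 393.1 -451.8  294.8] yaw -20.2 tilt [-0.  0. -1.] row [ 0.1702 -0.4517  0.0596] turn 0.606 F [ 1.2 -0.6  0.6] q7 -1.15 w 0.35
```

Request:
{"op": "apply_moves", "data": {"deltas": [[0.165, -0.43, 0.05, 0.56, -0.3], [0.165, -0.43, 0.05, 0.56, -0.3], [0.165, -0.43, 0.05, 0.56, -0.3], [0.165, -0.43, 0.05, 0.56, -0.3], [0.165, -0.43, 0.05, 0.56, -0.3]]}}

```text
t: 1.35
tcp_pos: [588.8, -226.8, 262.3]
ee_rot: [0.0, 0.923, -0.384, -0.0]
force: [0.5, -1.0, 0.4]
grip_width: 0.356
finger_force: 0.0
```

Request:
{"op": "apply_moves", "data": {"deltas": [[0, 0, 0, 0, -0.3], [0, 0, 0, 0, -0.3], [0, 0, 0, 0, -0.3], [0, 0, 0, 0, -0.3]]}}

```text
t: 1.85
tcp_pos: [587.3, -229.6, 262.8]
ee_rot: [0.0, 0.923, -0.385, 0.0]
force: [-0.2, -0.2, 0.0]
grip_width: 0.351
finger_force: 0.0
```

```bash
python3 -c "
from h import *
go(630,-178,160,-47.5)
from cell import bot,imaging
s=bot.state();f=imaging.grab_frame('wrist');cv2.imwrite('pics/w1.png',f['pixels']);pickle.dump((s,f),open('w1.pkl','wb'))"
```

```text
t 1.85 tcp [ 587.3 -229.6  262.8] yaw -45.3 tilt [ 0. -0. -1.] row [-0.0089 -0.0889  0.1371] turn 0.049 F [-0.2 -0.2  0. ] q7 -2.08 w 0.35
```

View pics/w1.png

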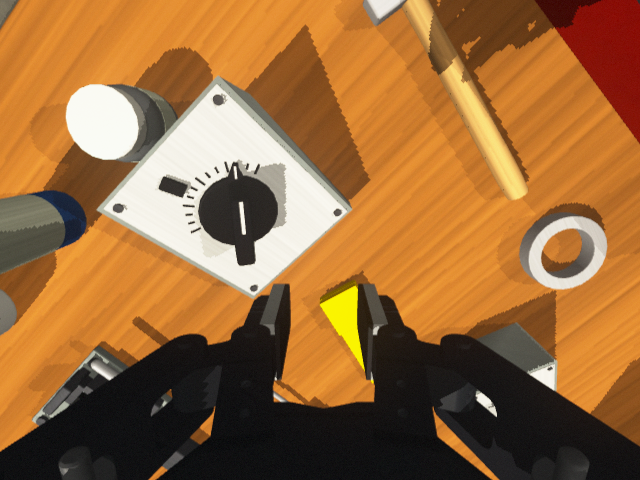

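```bash
cat >> h.py <<'E'
K=np.array([645.7,-178.8,82.]);_y=-0.039;_a=np.radians(25)
N=np.array([-np.sin(_a)*np.cos(_y),-np.sin(_a)*np.sin(_y),np.cos(_a)]);U=np.array([np.cos(_a)*np.cos(_y),np.cos(_a)*np.sin(_y),np.sin(_a)]);L=np.cross(N,U)
E
python3 - <<'E'
from h import *
s,f=pickle.load(open('w1.pkl','rb'));C=cam(f,s["tcp_pos"],s["ee_rot"])
for px,o in(((242,235),45),((240,203),45),((238,210),8),((236,163),4),((174,187),6),((119,208),0),((219,99),0),((337,212),0),((254,288),0)):
    p=onpl(f,px,K+N*o,N,C)-K;print(px,np.round([p@U,p@L],1),np.arctan2(p@L,p@U).round(3))
go(630,-178,160,-47.5)
E
```

```text
(242, 235) [3.6 1. ] 0.266
(240, 203) [ 24.8 -20.1] -0.681
(238, 210) [ 5.5 -1.6] -0.28
(236, 163) [ 35.3 -32.9] -0.75
(174, 187) [58.9 16.4] 0.272
(119, 208) [77.7 62.6] 0.678
(219, 99) [ 77.9 -62.1] -0.673
(337, 212) [-75.7 -61.2] -2.462
(254, 288) [-76.3  62.8] 2.453
t 1.90 tcp [ 587.4 -229.4  262.9] yaw -45.3 tilt [ 0. -0. -1.] row [-0.0088 -0.0886  0.1372] turn 0.049 F [-0.1  0.2 -0.8] q7 -2.08 w 0.35
```

Request:
{"op": "apply_moves", "data": {"deltas": [[-0.009, -0.089, 0.06, 0.05, -0.3], [-0.009, -0.089, 0.137, 0.05, -0.3], [-0.009, -0.089, 0.137, 0.05, -0.3], [-0.009, -0.089, 0.137, 0.05, -0.3], [-0.009, -0.089, 0.137, 0.05, -0.3]]}}

```text
t: 2.52
tcp_pos: [631.1, -178.3, 162.5]
ee_rot: [-0.0, 0.915, -0.403, 0.002]
force: [0.0, -1.1, 0.8]
grip_width: 0.348
finger_force: 0.0
```

```bash
python3 -c "
from h import *
go(630,-178,97.5,-47.5)"
```

```text
t 2.52 tcp [ 631.1 -178.3  162.5] yaw -47.6 tilt [ 0.003 -0.001 -1.   ] row [-0.0015  0.0009  0.0866] turn -0.001 F [ 0.  -1.1  0.8] q7 -2.22 w 0.35
```

Descend (bar straddled), watch force, then close lightly.

Request:
{"op": "apply_moves", "data": {"deltas": [[0, 0, 0.03, 0, -0.3], [0, 0, 0.06, 0, -0.3], [0, 0, 0.085, 0, -0.3], [0, 0, 0.085, 0, -0.3]]}}

```text
t: 3.02
tcp_pos: [630.9, -176.6, 96.2]
ee_rot: [-0.0, 0.915, -0.402, 0.0]
force: [0.3, 1.5, 0.0]
grip_width: 0.351
finger_force: 0.6
```

Request:
{"op": "apply_moves", "data": {"deltas": [[0, 0, 0, 0, -0.6], [0, 0, 0, 0, -1], [0, 0, 0, 0, -1], [0, 0, 0, 0, -1]], "newtons": 20}}

```text
t: 3.52
tcp_pos: [632.6, -175.0, 97.4]
ee_rot: [-0.001, 0.916, -0.402, 0.002]
force: [9.9, 7.7, -5.2]
grip_width: 0.262
finger_force: 19.7
```

Request:
{"op": "apply_moves", "data": {"deltas": [[0, -0.003, 0, 0, -1], [0, -0.003, 0, -0.15, -1], [0, -0.003, 0, -0.3, -1], [0, -0.003, 0, -0.45, -1], [0, -0.003, 0, -0.45, -1]]}}

```text
t: 4.15
tcp_pos: [632.1, -175.9, 97.2]
ee_rot: [0.0, 0.972, -0.236, 0.0]
force: [-4.2, -0.9, 7.0]
grip_width: 0.224
finger_force: 21.4
```

```bash
python3 -c "
from h import *
go(630,-178,97.5,18)
from cell import bot;print(bot.state()['wrist_torque'])"
```

```text
t 4.15 tcp [ 632.1 -175.9   97.2] yaw -27.3 tilt [ 0.001 -0.    -1.   ] row [-0.0013  0.0037 -0.0005] turn -1.006 F [-4.2 -0.9  7. ] q7 -1.92 w 0.22
[0.26930662 0.59827383 0.24645725]
```

Request:
{"op": "apply_moves", "data": {"deltas": [[0, 0, 0, -0.15, -1], [0, 0, 0, -0.3, -1], [0, 0, 0, -0.45, -1], [0, 0, 0, -0.6, -1], [0, 0, 0, -0.6, -1]]}}

```text
t: 4.78
tcp_pos: [631.8, -177.2, 96.8]
ee_rot: [0.001, 1.0, -0.003, 0.0]
force: [-2.5, -4.7, 3.3]
grip_width: 0.184
finger_force: 21.9
```

Request:
{"op": "apply_moves", "data": {"deltas": [[0, 0, 0, -0.15, -1], [0, 0, 0, -0.3, -1], [0, 0, 0, -0.3, -1]]}}

```text
t: 5.15
tcp_pos: [631.4, -177.9, 97.5]
ee_rot: [0.001, 0.993, 0.114, -0.0]
force: [-9.0, -4.6, 15.6]
grip_width: 0.185
finger_force: 75.7
```

```bash
python3 -c "
from h import *
go(630,-178,97.5,18)
from cell import bot,imaging
print(bot.state()['wrist_torque'])
fs=imaging.grab_frame('scene')['pixels'];f=imaging.grab_frame('wrist');s=bot.state();pickle.dump((s,f),open('w2.pkl','wb'))
a=cv2.resize(fs[190:290,180:300],(400,333),interpolation=2);b=cv2.resize(f['pixels'],(400,300))
W=np.zeros((600,800,3),np.uint8);W[:333,:400]=a;W[:300,400:]=b;b=f['pixels'];W[333:,:]=0
t=imaging.grab_frame('top')['pixels'];c=cv2.resize(t[135:235,355:455],(400,300));W[300:,400:]=c
cv2.imwrite('pics/w2.png',W)"
```

```text
t 5.15 tcp [ 631.4 -177.9   97.5] yaw 13.1 tilt [-0.    -0.003 -1.   ] row [-0.0019 -0.0003  0.    ] turn -0.109 F [-9.  -4.6 15.6] q7 -1.31 w 0.18
[-2.52983142  1.90842878 -0.73523974]
```

View pics/w2.png

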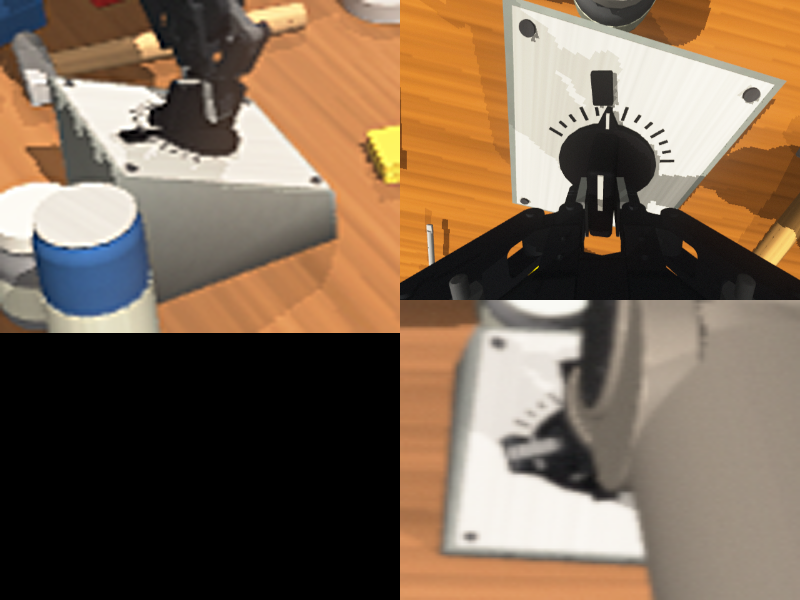

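```bash
python3 - <<'E'
from h import *
from cell import bot
s,f=pickle.load(open('w2.pkl','rb'));C=cam(f,s["tcp_pos"],s["ee_rot"])
b=cv2.resize(f['pixels'][90:300,230:430],None,fx=2.8,fy=2.8,interpolation=2);cv2.imwrite('pics/w3.png',b)
for o,n in((0,'screw'),):
  for px in((205,45),(561,152),(200,321)):
    p=onpl(f,px,K,N,C)-K;print(np.round([p@U,p@L],1))
print({k:np.round(v,2) for k,v in bot.state().items() if k in('force','finger_force','wrist_torque')})
E
```

```text
[78.6 62.4]
[ 78.1 -61.4]
[-75.1  62.4]
{'force': array([-9.68, -4.81, 14.51]), 'wrist_torque': array([-2.61,  1.98, -0.66]), 'finger_force': np.float64(75.11)}
```

View pics/w3.png

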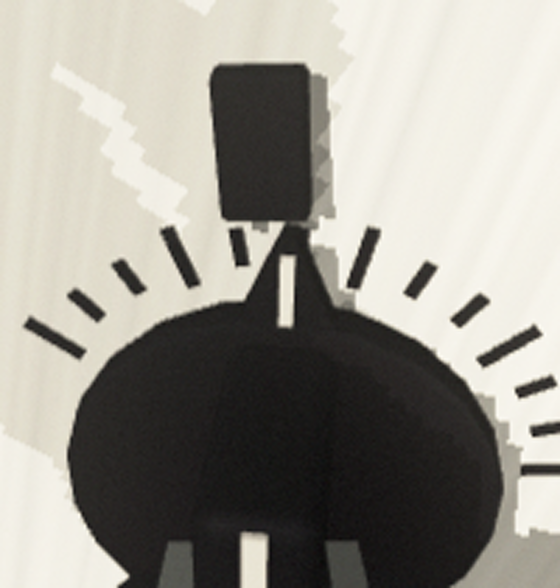

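```bash
python3 - <<'E'
from h import *
s,f=pickle.load(open('w2.pkl','rb'));C=cam(f,s["tcp_pos"],s["ee_rot"])
for n,c,o in(('tip',(294,228),4),('line t',(287,256),8),('line b',(286,327),8),('tab in L',(222,220),6),('tab in R',(310,220),6),('tab out L',(211,68),6),('tab out R',(308,68),6)):
    p=onpl(f,(230+c[0]/2.8,90+c[1]/2.8),K+N*o,N,C)-K;print(n,np.round([p@U,p@L],1),np.arctan2(p@L,p@U).round(3))
E
```

```text
tip [49.6 11.5] 0.227
line t [47.6 11.6] 0.238
line b [36.6  8.8] 0.235
tab in L [49.1 21. ] 0.404
tab in R [52.5  9.9] 0.187
tab out L [68.4 26.6] 0.37
tab out R [71.6 15.6] 0.214
```

Request:
{"op": "apply_moves", "data": {"deltas": [[0, 0, 0, -0.05, -1], [0, 0, 0, -0.09, -1], [0, 0, 0, -0.09, -1]]}}

```text
t: 5.68
tcp_pos: [631.4, -178.1, 97.6]
ee_rot: [0.002, 0.989, 0.148, -0.0]
force: [-10.2, -4.6, 15.5]
grip_width: 0.184
finger_force: 92.0
```

```bash
python3 - <<'E'
from h import *
from cell import bot,imaging
go(630,-178,97.5,16.5)
s=bot.state();f=imaging.grab_frame('wrist');pickle.dump((s,f),open('w4.pkl','wb'));print(s['finger_force'])
b=cv2.resize(f['pixels'][90:300,230:430],None,fx=2.8,fy=2.8,interpolation=2);cv2.imwrite('pics/w4.png',b)
E
```

```text
t 5.67 tcp [ 631.4 -178.1   97.6] yaw 17.0 tilt [-0.    -0.003 -1.   ] row [-0.0018 -0.0007  0.0001] turn 0.012 F [-10.2  -4.6  15.5] q7 -1.25 w 0.18
91.99700698256493
```

View pics/w4.png

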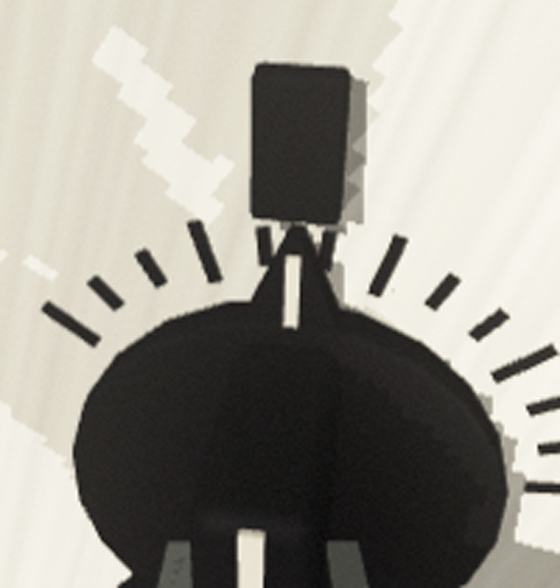

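```bash
python3 - <<'E'
from h import *
s,f=pickle.load(open('w4.pkl','rb'));C=cam(f,s["tcp_pos"],s["ee_rot"])
for n,c,o in(('tip',(297,228),4),('line t',(293,256),8),('line b',(291,327),8),('tab in L',(252,216),6),('tab in R',(340,222),6),('tab out L',(253,66),6),('tab out R',(349,70),6)):
    p=onpl(f,(230+c[0]/2.8,90+c[1]/2.8),K+N*o,N,C)-K;print(n,np.round([p@U,p@L],1),np.arctan2(p@L,p@U).round(3))
E
```

```text
tip [48.7 14.9] 0.296
line t [46.8 14.3] 0.297
line b [36.  10.9] 0.294
tab in L [49.3 21.1] 0.404
tab in R [52.8 10.1] 0.189
tab out L [68.2 26.9] 0.375
tab out R [71.7 16.1] 0.221
```

Request:
{"op": "apply_moves", "data": {"deltas": [[0, 0, 0, 0, -0.55], [0, 0, 0, 0, -0.4], [0, 0, 0, 0, -0.3], [0, 0, -0.01, 0, -0.3], [0, 0, -0.03, 0, -0.3]]}}

```text
t: 6.35
tcp_pos: [631.9, -174.9, 119.1]
ee_rot: [-0.0, 0.989, 0.151, -0.0]
force: [1.0, -0.2, 1.0]
grip_width: 0.349
finger_force: 0.0
```

Request:
{"op": "apply_moves", "data": {"deltas": [[0, 0, -0.05, 0, -0.3], [0, 0, -0.13, 0, -0.3], [0, 0, -0.17, 0, -0.3], [-0.06, 0, -0.17, 0, -0.3], [-0.06, 0, -0.17, 0, -0.3]]}}

```text
t: 6.98
tcp_pos: [587.1, -190.2, 248.0]
ee_rot: [0.001, 0.989, 0.15, 0.0]
force: [-0.0, -0.1, -0.4]
grip_width: 0.351
finger_force: 0.0
```

```bash
python3 - <<'E'
from h import *
from cell import bot,imaging
go(617,87,200,1)
s=bot.state();f=imaging.grab_frame('wrist');pickle.dump((s,f),open('w5.pkl','wb'))
C=cam(f,s["tcp_pos"],s["ee_rot"]);u=proj(f,K+50*U,C);print(u,proj(f,K,C))
x,y=int(u[0]),int(u[1]);x0=max(0,x-80);y0=max(0,y-70);print(x0,y0)
cv2.imwrite('pics/w5.png',cv2.resize(f['pixels'][y0:y0+150,x0:x0+180],None,fx=4,fy=4,interpolation=2))
E
```

```text
t 6.97 tcp [ 587.1 -190.2  248. ] yaw 17.2 tilt [ 0.001 -0.002 -1.   ] row [ 0.1473 -0.3413  0.0634] turn 0.360 F [-0.  -0.1 -0.4] q7 -1.16 w 0.35
[351.30890422  93.935575  ] [330.53163618 150.830702  ]
271 23
```

View pics/w5.png

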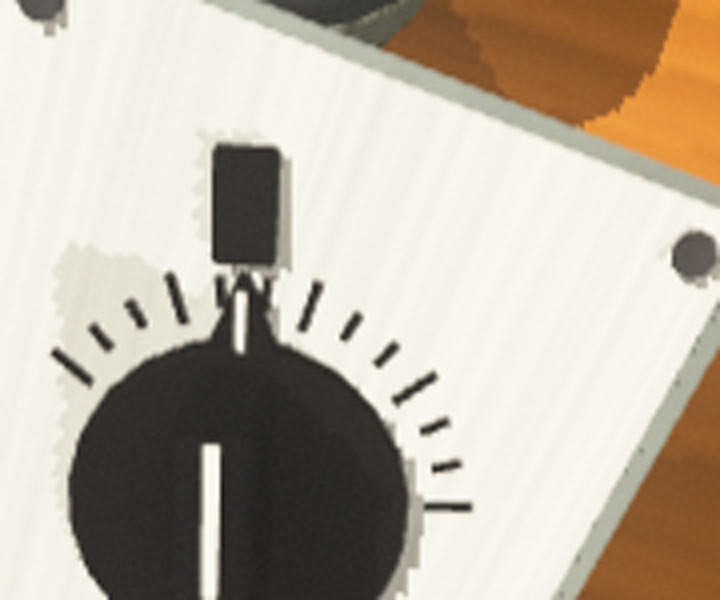

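Request:
{"op": "apply_moves", "data": {"deltas": [[0.147, -0.341, 0.05, 0.36, -0.3], [0.147, -0.341, 0.05, 0.36, -0.3], [0.147, -0.341, 0.05, 0.36, -0.3], [0.147, -0.341, 0.05, 0.36, -0.3], [0.147, -0.341, 0.05, 0.36, -0.3]]}}

```text
t: 7.65
tcp_pos: [618.2, 93.1, 208.8]
ee_rot: [-0.001, 1.0, 0.012, 0.0]
force: [0.7, -1.6, 0.4]
grip_width: 0.353
finger_force: 0.0
```

```bash
python3 - <<'E'
from h import *
from cell import bot,imaging
go(617,88,150,1)
s=bot.state();f=imaging.grab_frame('wrist');pickle.dump((s,f),open('w6.pkl','wb'))
cv2.imwrite('pics/w6.png',f['pixels'])
E
```

```text
t 7.65 tcp [618.2  93.1 208.8] yaw 1.4 tilt [ 0.     0.002 -1.   ] row [-0.0018  0.0069  0.0783] turn 0.008 F [ 0.7 -1.6  0.4] q7 -1.93 w 0.35
```

View pics/w6.png

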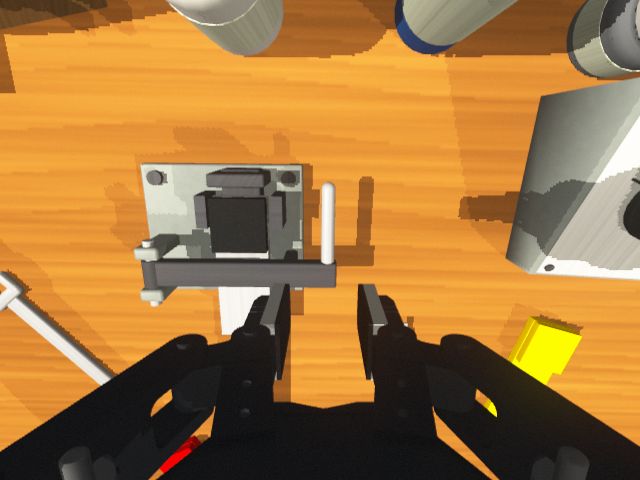

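```bash
python3 - <<'E'
from h import *
s,f=pickle.load(open('w6.pkl','rb'));C=cam(f,s["tcp_pos"],s["ee_rot"])
for px,z in(((328,184),50),((328,258),50),((336,272),57),((220,286),40),((267,196),50),((212,197),50),((212,252),50),((267,252),50)): print(px,onz(f,px,z,C).round(1))
go(617,88,150,1)
E
```

```text
(328, 184) [650.4  90.   50. ]
(328, 258) [583.6  88.2  50. ]
(336, 272) [573.   80.8  57. ]
(220, 286) [549.2 190.8  40. ]
(267, 196) [638.9 142.3  50. ]
(212, 197) [636.9 189.7  50. ]
(212, 252) [586.8 193.   50. ]
(267, 252) [588.  143.3  50. ]
t 7.70 tcp [618.   97.4 208.2] yaw 1.6 tilt [-0.     0.003 -1.   ] row [-0.0016  0.0128  0.0776] turn 0.013 F [-2.2  4.3 -1.2] q7 -1.93 w 0.35
```

Request:
{"op": "apply_moves", "data": {"deltas": [[0, 0.005, 0.04, 0.0, -0.3], [0, 0.005, 0.077, 0.0, -0.3], [0, 0.005, 0.077, 0.0, -0.3], [0, 0.005, 0.077, 0.0, -0.3]]}}

```text
t: 8.2
tcp_pos: [618.9, 85.0, 152.1]
ee_rot: [-0.0, 1.0, 0.01, 0.001]
force: [0.1, 0.3, -0.6]
grip_width: 0.352
finger_force: 0.0
```

```bash
python3 -c "
from h import *
go(617.5,88.5,31,1)"
```

```text
t 8.20 tcp [618.9  85.  152.1] yaw 1.2 tilt [ 0.001  0.001 -1.   ] row [-0.002  -0.0046  0.1615] turn 0.003 F [ 0.1  0.3 -0.6] q7 -1.94 w 0.35
```

Request:
{"op": "apply_moves", "data": {"deltas": [[-0.002, -0.0045, 0.06, 0, -0.3], [-0.002, -0.0045, 0.12, 0, -0.3], [-0.002, -0.0045, 0.161, 0, -0.3], [-0.002, -0.0045, 0.161, 0, -0.3], [-0.002, -0.0045, 0.161, 0, -0.3]]}}

```text
t: 8.82
tcp_pos: [617.9, 88.3, 32.1]
ee_rot: [-0.0, 1.0, 0.01, 0.001]
force: [-0.2, 0.2, 0.7]
grip_width: 0.347
finger_force: 0.0
```

Request:
{"op": "apply_moves", "data": {"deltas": [[0, 0, 0, 0, -0.5], [0, 0, 0, 0, -1], [0, 0, 0, 0, -1], [0, 0, 0, 0, -1]], "newtons": 40}}

```text
t: 9.32
tcp_pos: [617.6, 89.6, 31.8]
ee_rot: [-0.001, 1.0, 0.01, 0.001]
force: [-3.0, 5.0, 8.7]
grip_width: 0.126
finger_force: 39.1
```

```bash
python3 -c "
from h import *
go(617.5,88.5,31,1)
from cell import bot;print(bot.state()['finger_force'])"
```

```text
t 9.32 tcp [617.6  89.6  31.8] yaw 1.2 tilt [ 0.003  0.002 -1.   ] row [-0.0002  0.0015  0.0011] turn 0.004 F [-3.   5.   8.7] q7 -2.01 w 0.13
39.0500807762146
```

Request:
{"op": "apply_moves", "data": {"deltas": [[0, -0.0047, -0.0444, 0, -1], [0, -0.0184, -0.0868, 0, -1], [0, -0.0407, -0.1254, 0, -1], [0, -0.0706, -0.1585, 0, -1], [0, -0.1067, -0.1848, 0, -1]]}}

```text
t: 9.95
tcp_pos: [616.6, 163.2, 171.8]
ee_rot: [0.003, 1.0, 0.008, 0.001]
force: [0.1, -18.4, 15.1]
grip_width: 0.115
finger_force: 40.3
```

```bash
python3 -c "
from h import *
go(617.5,248.5,191,1)
from cell import bot;print(bot.state()['finger_force'])"
```

```text
t 9.95 tcp [616.6 163.2 171.8] yaw 0.9 tilt [ 0.003 -0.005 -1.   ] row [ 0.003  -0.1136 -0.0263] turn -0.003 F [  0.1 -18.4  15.1] q7 -2.07 w 0.12
40.255592465400696
```

Request:
{"op": "apply_moves", "data": {"deltas": [[0, -0.02, -0.0105, 0, -1], [0, -0.0407, -0.0181, 0, -1], [0, -0.0625, -0.0235, 0, -1], [0, -0.0843, -0.0274, 0, -1], [0, -0.1085, -0.0285, 0, -1]]}}

```text
t: 10.58
tcp_pos: [615.4, 249.2, 194.2]
ee_rot: [-0.0, 1.0, 0.009, 0.003]
force: [0.5, -5.1, 2.1]
grip_width: 0.121
finger_force: 40.9
```

Request:
{"op": "apply_moves", "data": {"deltas": [[0, 0, 0, 0, -1], [0, 0, 0, 0, -1]]}}

```text
t: 10.82
tcp_pos: [615.3, 251.2, 193.9]
ee_rot: [-0.002, 1.0, 0.01, 0.003]
force: [1.5, 4.0, 19.3]
grip_width: 0.12
finger_force: 44.0
```

```bash
python3 -c "
from h import *
go(617.5,248.5,191,1)
from cell import bot,imaging
pickle.dump((imaging.grab_frame('scene'),imaging.grab_frame('top')),open('f7.pkl','wb'))"
```

```text
t 10.82 tcp [615.3 251.2 193.9] yaw 1.2 tilt [ 0.006  0.003 -1.   ] row [0.0028 0.0037 0.0038] turn 0.004 F [ 1.5  4.  19.3] q7 -2.19 w 0.12
```

Request:
{"op": "apply_moves", "data": {"deltas": [[0, 0, 0, 0, -0.7], [0, 0, 0, 0, -0.4], [0, 0, 0, 0, -0.3], [0, 0, -0.05, 0, -0.3], [0, 0, -0.1, 0, -0.3]]}}

```text
t: 11.55
tcp_pos: [613.1, 248.9, 265.5]
ee_rot: [0.0, 1.0, 0.01, -0.001]
force: [0.5, -0.2, 0.3]
grip_width: 0.349
finger_force: 0.0
```

```bash
python3 - <<'E'
from h import *
from cell import bot,imaging
go(518,167,300,1)
fs=imaging.grab_frame('scene');ft=imaging.grab_frame('top');pickle.dump((fs,ft),open('f8.pkl','wb'))
W=np.zeros((600,800,3),np.uint8);W[:,:400]=cv2.resize(fs['pixels'][230:395,290:400],(400,600),interpolation=2);W[:390,400:]=cv2.resize(ft['pixels'][160:320,180:344],(400,390),interpolation=2)
cv2.imwrite('pics/c8.png',W)
E
```

```text
t 11.55 tcp [613.1 248.9 265.5] yaw 1.1 tilt [-0.001 -0.001 -1.   ] row [-0.129   0.1067 -0.0457] turn 0.003 F [ 0.5 -0.2  0.3] q7 -2.16 w 0.35
```

View pics/c8.png

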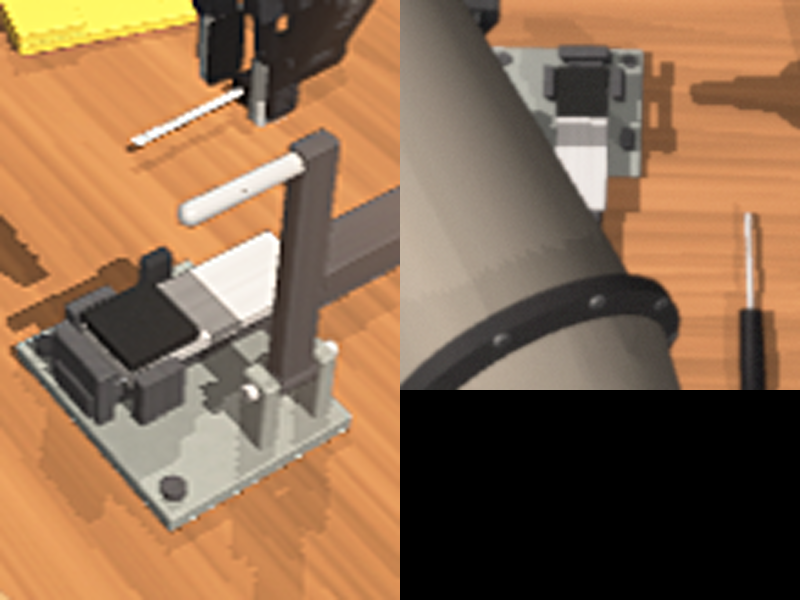

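Request:
{"op": "apply_moves", "data": {"deltas": [[0, 0, -0.045, 0, -0.3], [-0.06, 0.05, -0.045, 0, 0.3], [-0.129, 0.107, -0.045, 0, 0.76], [-0.129, 0.107, -0.045, 0, 0.76], [-0.129, 0.107, -0.045, 0, 0.76]]}}

```text
t: 12.28
tcp_pos: [518.4, 166.9, 299.1]
ee_rot: [0.0, 1.0, 0.01, 0.0]
force: [-0.1, 0.9, 0.8]
grip_width: 0.88
finger_force: 0.0
```

Request:
{"op": "apply_moves", "data": {"deltas": [[0, 0, 0, 0, 0.76], [0, 0, 0, 0, 0.76]]}}

```text
t: 12.52
tcp_pos: [518.7, 167.9, 298.4]
ee_rot: [-0.0, 1.0, 0.01, -0.0]
force: [0.2, -0.4, -0.4]
grip_width: 0.878
finger_force: 0.0
```

```bash
python3 - <<'E'
from h import *
from cell import bot,imaging
go(518,167,120,1)
fs,ft=pickle.load(open('f8.pkl','rb'));C=cam(fs)
for px in((341.7,288.6),(372.5,275.4)):
    for x in (650,585): print(px,onpl(fs,px,np.array([x,0,0.]),np.array([1.,0,0]),C).round(1))
s=bot.state();f=imaging.grab_frame('wrist');pickle.dump((s,f),open('w9.pkl','wb'));C=cam(f,s["tcp_pos"],s["ee_rot"])
g=cv2.cvtColor(f['pixels'],cv2.COLOR_BGR2HSV)
m=((g[...,1]<40)&(g[...,2]>170)).astype(np.uint8)
n,l,st,ce=cv2.connectedComponentsWithStats(m)
for i in range(1,n):
    if st[i,4]>400:
        c=cv2.boxPoints(cv2.minAreaRect(np.argwhere(l==i)[:,::-1].astype(np.float32)));print(st[i],[onz(f,p,40,C).round()[:2].tolist() for p in c])
E
```

```text
t 12.53 tcp [518.7 167.9 298.4] yaw 1.2 tilt [-0.001  0.    -1.   ] row [-0.0007  0.0012  0.2378] turn 0.004 F [ 0.2 -0.4 -0.4] q7 -2.05 w 0.88
(341.7, 288.6) [650.  258.6 217.5]
(341.7, 288.6) [585.  176.2 121.7]
(372.5, 275.4) [650.  331.3 299.7]
(372.5, 275.4) [585.  261.8 218.5]
[   0   12   55  195 5602] [[505.0, 541.0], [702.0, 495.0], [703.0, 441.0], [506.0, 479.0]]
[ 176   26   24  127 1504] [[693.0, 322.0], [694.0, 308.0], [570.0, 305.0], [569.0, 320.0]]
[ 568   31   72  131 4743] [[697.0, -76.0], [699.0, -148.0], [571.0, -183.0], [569.0, -104.0]]
[ 236   70   67   63 2597] [[592.0, 265.0], [654.0, 262.0], [655.0, 193.0], [594.0, 193.0]]
[ 302  166   44   54 2273] [[557.0, 193.0], [558.0, 144.0], [497.0, 142.0], [496.0, 192.0]]
[  88  172  126  124 1857] [[526.0, 438.0], [548.0, 413.0], [412.0, 294.0], [386.0, 319.0]]
[598 368  42  26 739] [[301.0, -202.0], [302.0, -257.0], [263.0, -268.0], [262.0, -212.0]]
```

```bash
python3 - <<'E'
from h import *
s,f=pickle.load(open('w9.pkl','rb'));C=cam(f,s["tcp_pos"],s["ee_rot"])
g=cv2.cvtColor(f['pixels'],cv2.COLOR_BGR2HSV)
m=((g[...,1]<40)&(g[...,2]>170)).astype(np.uint8)
n,l,st,ce=cv2.connectedComponentsWithStats(m)
i=[i for i in range(1,n) if st[i,0]==176 and st[i,1]==26][0]
for p in cv2.boxPoints(cv2.minAreaRect(np.argwhere(l==i)[:,::-1].astype(np.float32))): print(p,onz(f,p,210,C).round(1))
E
```

```text
[174.67325   26.732674] [648.9 256.8 210. ]
[187.74255   25.425743] [649.7 249.2 210. ]
[200.36633 151.66336] [578.7 247.4 210. ]
[187.29703 152.9703 ] [577.7 255.7 210. ]
```

Request:
{"op": "apply_moves", "data": {"deltas": [[0, 0.0008, 0.08, 0, 0.76], [0, 0.0008, 0.16, 0, 0.76], [0, 0.0008, 0.238, 0, 0.76], [0, 0.0008, 0.238, 0, 0.76], [0, 0.0008, 0.238, 0, 0.76]]}}

```text
t: 13.2
tcp_pos: [519.3, 167.3, 122.2]
ee_rot: [-0.0, 1.0, 0.01, 0.001]
force: [-0.4, -0.3, 0.1]
grip_width: 0.879
finger_force: 0.0
```

```bash
python3 -c "
from h import *
go(517,167.6,14,1)"
```

```text
t 13.20 tcp [519.3 167.3 122.2] yaw 1.2 tilt [ 0.001  0.001 -1.   ] row [-0.0033 -0.0003  0.1442] turn 0.004 F [-0.4 -0.3  0.1] q7 -2.14 w 0.88
```

Request:
{"op": "apply_moves", "data": {"deltas": [[-0.003, 0, 0.05, 0, 0.76], [-0.003, 0, 0.1, 0, 0.76], [-0.003, 0, 0.144, 0, 0.76], [-0.003, 0, 0.144, 0, 0.76], [-0.003, 0, 0.144, 0, 0.76]]}}

```text
t: 13.82
tcp_pos: [517.7, 167.2, 14.8]
ee_rot: [-0.0, 1.0, 0.01, 0.002]
force: [0.9, 0.4, 0.6]
grip_width: 0.882
finger_force: 0.0
```

Request:
{"op": "apply_moves", "data": {"deltas": [[0, 0, 0, 0, 0.4], [0, 0, 0, 0, 0.2], [0, 0, 0, 0, 0.1], [0, 0, 0, 0, 0], [0, 0, 0, 0, 0]], "newtons": 40}}

```text
t: 14.45
tcp_pos: [516.8, 167.0, 13.7]
ee_rot: [-0.0, 1.0, 0.01, 0.001]
force: [-3.0, 0.3, 16.6]
grip_width: 0.577
finger_force: 39.0
```

```bash
python3 -c "
from h import *
go(417,165.6,14,1)
from cell import bot;print(bot.state()['finger_force'])"
```

```text
t 14.45 tcp [516.8 167.   13.7] yaw 1.2 tilt [ 0.002  0.001 -1.   ] row [-0.1331 -0.0008 -0.0007] turn 0.004 F [-3.   0.3 16.6] q7 -2.23 w 0.58
38.950658440589905
```

Request:
{"op": "apply_moves", "data": {"deltas": [[-0.015, 0, 0, 0, 0], [-0.04, 0, 0, 0, 0], [-0.065, 0, 0, 0, 0], [-0.09, 0, 0, 0, 0], [-0.115, 0, 0, 0, 0]]}}

```text
t: 15.08
tcp_pos: [431.8, 165.7, 13.7]
ee_rot: [-0.001, 1.0, 0.01, 0.002]
force: [9.2, 1.0, 7.9]
grip_width: 0.576
finger_force: 42.6
```

Request:
{"op": "apply_moves", "data": {"deltas": [[-0.015, 0, 0, 0, 0], [-0.023, 0, 0, 0, 0], [-0.023, 0, 0, 0, 0], [-0.023, 0, 0, 0, 0]]}}

```text
t: 15.58
tcp_pos: [414.0, 165.3, 13.7]
ee_rot: [-0.001, 1.0, 0.01, 0.002]
force: [-0.4, 0.5, 19.1]
grip_width: 0.58
finger_force: 43.7
```

```bash
python3 -c "
from h import *
go(417,165.6,14,1)
from cell import bot;print(bot.state()['finger_force'])"
```

```text
t 15.57 tcp [414.  165.3  13.7] yaw 1.2 tilt [ 0.003  0.001 -1.   ] row [ 0.004  -0.0003 -0.0005] turn 0.003 F [-0.4  0.5 19.1] q7 -2.34 w 0.58
43.710787296295166
```

Moved 103 mm. Release gently and lift.

Request:
{"op": "apply_moves", "data": {"deltas": [[0, 0, 0, 0, 0.3], [0, 0, 0, 0, 0.6], [0, 0, 0, 0, 0.76], [0, 0, 0, 0, 0.76], [0, 0, -0.02, 0, 0.76]]}}

```text
t: 16.2
tcp_pos: [411.8, 164.3, 27.2]
ee_rot: [0.0, 1.0, 0.01, -0.001]
force: [-0.9, 0.1, -0.6]
grip_width: 0.885
finger_force: 0.0
```

Request:
{"op": "apply_moves", "data": {"deltas": [[0, 0, -0.05, 0, 0.76], [0, 0, -0.12, 0, 0.76], [0, 0, -0.2, 0, 0.76], [0, 0, -0.28, 0, 0.76], [0, 0, -0.36, 0, 0.76]]}}

```text
t: 16.82
tcp_pos: [411.6, 164.4, 300.5]
ee_rot: [-0.0, 1.0, 0.01, 0.0]
force: [0.6, -0.0, -0.6]
grip_width: 0.881
finger_force: 0.0
```

Request:
{"op": "apply_moves", "data": {"deltas": [[0, 0.2, 0, 0, 0.76], [0, 0.3, 0, 0, 0.76], [0, 0.3, 0, 0, 0.76], [0, 0.3, 0, 0, 0.76], [0, 0.3, 0, 0, 0.76]]}}

```text
t: 17.45
tcp_pos: [416.4, -62.7, 298.2]
ee_rot: [-0.0, 1.0, 0.008, 0.0]
force: [-0.0, 1.4, -0.2]
grip_width: 0.881
finger_force: 0.0
```

```bash
python3 - <<'E'
from h import *
from cell import bot,imaging
go(414,0,300,1)
fs=imaging.grab_frame('scene');f=imaging.grab_frame('top');pickle.dump((fs,f),open('f9.pkl','wb'));C=cam(f);cv2.imwrite('pics/t9.png',f['pixels'])
g=cv2.cvtColor(f['pixels'],cv2.COLOR_BGR2HSV)[160:320,200:310]
for nm,m,z in(("white",((g[...,1]<40)&(g[...,2]>170)),40),("black",(g[...,2]<45),50)):
    n,l,st,ce=cv2.connectedComponentsWithStats(m.astype(np.uint8))
    for i in range(1,n):
        if st[i,4]>60:
            c=cv2.boxPoints(cv2.minAreaRect(np.argwhere(l==i)[:,::-1].astype(np.float32)))+[200,160];print(nm,st[i],[onz(f,p,z,C).round()[:2].tolist() for p in c])
# knob: compare lines via top view
g=cv2.cvtColor(f['pixels'],cv2.COLOR_BGR2GRAY)[140:230,360:445]
m=(g<70).astype(np.uint8);n,l,st,ce=cv2.connectedComponentsWithStats(m)
for i in range(1,n):
    if st[i,4]>15:
        p=onpl(f,ce[i]+[360,140],K+6*N,N,C)-K;print(st[i],np.round([p@U,p@L],1),np.arctan2(p@L,p@U).round(3))
E
```

```text
t 17.45 tcp [416.4 -62.7 298.2] yaw 0.9 tilt [ 0.001  0.    -1.   ] row [-0.0019 -0.0837 -0.0023] turn -0.002 F [-0.   1.4 -0.2] q7 -1.55 w 0.88
white [  1   4   4  33 104] [[689.0, 304.0], [689.0, 296.0], [611.0, 292.0], [610.0, 299.0]]
white [ 17  20  26  27 306] [[629.0, 279.0], [656.0, 239.0], [591.0, 196.0], [565.0, 236.0]]
white [68 63  9  8 64] [[550.0, 136.0], [550.0, 116.0], [534.0, 116.0], [533.0, 135.0]]
white [ 43  91  21  39 791] [[481.0, 192.0], [483.0, 145.0], [393.0, 141.0], [392.0, 188.0]]
black [  5  41  18  18 174] [[580.0, 294.0], [599.0, 283.0], [572.0, 238.0], [553.0, 249.0]]
black [44 80 19 10 68] [[507.0, 189.0], [508.0, 147.0], [487.0, 146.0], [485.0, 188.0]]
[34  0  8  4 21] [97.3 22.8] 0.231
[36 16  4  7 25] [58.3 19.7] 0.326
[ 28  30  30  31 633] [-0.   1.9] 1.575
```

Request:
{"op": "apply_moves", "data": {"deltas": [[0, 0, 0, 0, 0.76], [0, 0, 0, 0, 0.76], [0, 0, 0, 0, 0.76], [0, 0, 0, 0, 0.76]]}}

```text
t: 18.05
tcp_pos: [417.1, -60.3, 297.3]
ee_rot: [-0.0, 1.0, 0.01, -0.0]
force: [-0.6, 0.4, -0.2]
grip_width: 0.883
finger_force: 0.0
```

```bash
python3 -c "
from cell import workorder
print(workorder.finish_job())"
```

```text
the job is handed in; nothing more can be done
None
```

The job is done and handed in at about 18 s: the knob points at the index tab (both measured near 0.296 rad), the clamp bar stands upright at roughly 91°, and the coupon lies flat on the bed about 20 mm clear in front of it; the hand-in returned no verdict, and I did not re-check the bystanders afterwards.

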